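# Stack the clamp rings on a wet grinder's spindle and hold its sprung hood at the index

## Task

The stone is already on the wet grinder's spindle: thread the wide fibre washer down the spindle onto the stone and then the thick steel collar down on top of it, each fully home and let go. Then lift the sprung splash hood, which has a grip bar on top, until its pointer stands at the brass index clamp on the quadrant, and finish with the gripper still holding it there, so that I can get at the spindle lock under it while I run on the nut. Leave the index clamp as it is set, and leave the nut and everything else on the bench where they lie.

Things in the scene. Friction and masses are not known exactly. Their poses are not given: they have to be found in the camera images.
- grinder: Bench wet grinder, fixed, 300 x 420 x 220 mm: grey casting, motor and white drip tank on its -y side, round stone of 205 mm in a 240 mm water pan. Origin: on the bench under the spindle axis; x runs from the spindle to the hood's hinge, y along the hinge, away from the motor, z up. Stone's top 120 mm high; tool rest rod (157 mm high) 137 mm in front; tank (219 mm high) from 210 mm to the -y side.
- spindle_seat (a point): The point on the stone's top face, on the spindle axis, where the first ring's underside rests. Axes as the grinder's.
- spindle_tip (a point): Top of the upright steel spindle, 40 mm above the stone: 16 mm diameter, its top 6 mm tapering to 9 mm. The hood's grip bar passes 50 mm behind its axis (+x of the grinder) and 24 mm above its tip, so close the fingers along the grinder's y when setting a ring down.
- washer: The fibre washer: flat, brown, 54 mm outer diameter, 20 mm bore, 10 mm thick, 26 g, lying flat on the bench. Origin: centre of its underside; z along its axis.
- collar: The steel collar: thick plain ring, 42 mm outer diameter, 20 mm bore, 18 mm high, about 150 g, lying flat on the bench. Origin: centre of its underside; z along its axis. The washer, the collar and the nut change places from start to start.
- hood (a joint): Angle of the splash hood, rad: 0 shut, growing as its front edge is lifted (stops at 1.35). A D-shaped sheet steel cover over the back half of the stone, 450 g, front edge 58 mm behind the spindle axis, top 33 mm above the stone. Spring and weight shut it when let go: lifting takes about 6 N at the grip bar when nearly shut, 10 N at 0.8 rad.
- hood_hinge (a point): Middle of the hood's hinge axis, which runs along the grinder's y, 130 mm behind the spindle axis (+x of the grinder) and 145 mm above the bench. Axes as the grinder's.
- hood_handle (a point): Middle of the hood's black round grip bar: 12 mm thick, along the hinge, 80 mm free between its two stays. Shut, it lies 80 mm in front of the hinge axis and 39 mm above it (64 mm above the stone, 31 mm above the hood's top), and moves round that axis with the hood. Axes turn with the hood. Pinched from above, it turns stiffly between the pads: best lean the tool with the hood; upright also works.
- hood_pointer (a point): Tip of the small dark pointer at the hood's -y front corner, 88 mm from the hinge axis and, with the hood shut, level with it and straight in front of it; it runs just inside the quadrant. Its axes turn with the hood.
- index (a joint): Angle in rad at which the brass index clamp is set on the quadrant, on the same scale as joint hood: the hood stands at the index when the two are equal. Set anew from start to start between 0.42 and 0.78; the clamp does not stop the hood.
- index_mark (a point): Middle of the inner edge of the brass index clamp, 88 mm from the hinge axis, beside the pointer's path. The quadrant is a curved steel strap 16 mm wide, 80 mm from the hinge axis and 118 mm to the -y side of the grinder's middle; its top is 212 mm high. Axes turn with the clamp: they lie as hood_pointer's when the hood stands at the index.
- nut: Bystander: dark hexagon nut, 30 mm over corners, 14 mm high, near the rings. Not to be moved.
- spanner: Bystander: steel spanner, 190 mm long, flat on the bench at the left. Origin: centre of its underside.
- brush: Bystander: round bristle brush with wooden handle, 175 mm long, 53 mm thick, lying at the back left.
- cutters: Bystander: dark steel branch cutters (pliers), 145 mm long, flat on the bench at the left.
- oil: Bystander: amber glass oil bottle, 48 mm diameter, 120 mm tall, standing at the back.
- dresser: Bystander: grey dressing stone, 75 x 25 x 25 mm, near the front.
- chisel: Bystander: carving tool with wooden handle, 200 mm long, at the right.
Mind the look-alikes: they are no part of the job. What is meant by the washer is not blue or green, and is the smaller of those in its own colour.

How it is judged (in metres and radians):
On the way, in this order (a step that is already met when the one before it is completed fails the run):
1. the fibre washer is threaded on the spindle, flat on the stone, and let go (horizontal distance between washer and spindle_seat below 0.004 m and z of washer in the frame of spindle_seat between -0.003 and 0.0025 m and angle between washer's own z axis and vertical below 0.08 rad and contact force between the fingers and washer below 0.3 N), for 0.2 s.
2. the steel collar is threaded on the spindle, flat on the washer, and let go (horizontal distance between each of washer, collar and spindle_seat below 0.004 m and z of washer in the frame of spindle_seat between -0.003 and 0.0025 m and angle between each of washer, collar's own z axis and vertical below 0.08 rad and z of collar in the frame of spindle_seat between 0.007 and 0.0125 m and contact force between the fingers and collar below 0.3 N), for 0.2 s.
3. the gripper holds the hood still at the index (angle between the x axis of hood_pointer and the x axis of index_mark, either way round below 0.087 rad and contact force between the fingers and hood above 3 N and velocity of joint hood between -0.1 and 0.1 rad/s), for 0.5 s.
At the end, for the whole second after the job is handed in: The fingers still hold the hood (over 3 N, no ring propping it), still and within 0.087 rad (5 degrees) of the index angle; the washer lies flat on the stone and the collar flat on the washer, both round the spindle (within 4 mm of its axis, 2.5 mm of fully down) (all of step 3 and horizontal distance between each of washer, collar and spindle_seat below 0.004 m and z of washer in the frame of spindle_seat between -0.003 and 0.0025 m and angle between each of washer, collar's own z axis and vertical below 0.08 rad and z of collar in the frame of spindle_seat between 0.007 and 0.0125 m and contact force between hood and washer below 0.2 N and contact force between hood and collar below 0.2 N); the arm keeps its last pose, push and grip.
It fails at once if the index clamp is shifted (its mark moves more than 5 mm) (distance of index_mark from where it was at the start of the episode above 0.005 m).
It fails at once if another thing on the bench is moved more than 40 mm (distance of any of nut, spanner, brush, cutters, oil, dresser, chisel from where it was at the start of the episode above 0.04 m).
It also fails if it takes over 67 s, if anything falls off the work surface, if the arm or the gripper's body presses on something with over 40 N, if the wrist force passes 120 N, or if a joint passes its speed limit or range.

## Robot

A 6-joint arm with a two-finger parallel gripper is mounted at the origin on the work surface. World frame = base frame: x ahead of the robot, y to its left, z up, the work surface at z = 0. Lengths are in m, angles in degrees, forces in N, time in s.
With the tool pointing down it reaches from about 0.35 to 0.875 m from the base axis. Payload 4.2 kg.
Tool frame: the origin (TCP) lies on the centre line of the jaws, within the pads' length; the fingertips stand 19 mm ahead of it and the grasp point (between the pads) is the TCP; x points along the fingers, y is the direction in which the jaws open and shut, and the axes are right-handed (so a half turn about x gives the same grasp; the last joint's range is limited). The gripper opens to 87 mm and grips with 3 to 60 N. Pads are 19 mm wide; open, the fingers measure 117 mm over their backs; the gripper's body (75 mm by 190 mm) begins 51 mm behind the grasp point.
Start: joints at [84.775, 22.042, 0.453, 0, -68.411, -14.817], TCP at [0.214, 0.587, 0.242] pointing down, gripper open.
Joint ranges: [-179.83, 179.83], [-69.29, 118.12], [-61.27, 80.66], [-181.25, 117.63], [-171.15, -9.14], [-177.46, 177.46]. Speed limits (degrees/s): [159.86, 159.86, 180, 180, 180, 180].

## Interface

Orientations are given as a 3x3 rotation matrix whose columns are the frame's x, y, z axes.
In Python, from station import r, viewer, job, spotter gives the robot as it stands.
- The arm moves only by the tool play_rows, never from a script. Its argument "commands" is a list of rows, each an object of numbers: "fingers": the gripper command: -1 is fully open, 1 is shut, values between are in proportion; "tx", "ty", "tz": the shift along the tool's x, y, z normalised to -1 to 1, where 1 is 750 mm; "ax", "ay", "az": the turn, a rotation vector about the tool's x, y, z normalised to -1 to 1, where 1 is pi rad. In form: [{"fingers": .., "tx": .., "ty": .., "tz": .., "ax": .., "ay": .., "az": ..}, ...]. A call has 1 to 5 rows; each row is the pose to reach, as a shift and turn from the pose commanded when the call began, along the tool's axes at that moment, turning the shorter way round; what a row does not reach only later rows make up. A row lasts 1/12 s, in which the tool goes at most 41.7 mm and 7.16 degrees, less where a joint would pass 70% of its speed; a pose out of reach is approached as far as the arm can. A call with a number of a shift or a turn outside -1 to 1 is refused whole. A call with a gripper value outside its range is refused whole. The fingers move at their own pace and stop on an object; the grip force is fixed at half the most. Time passes only in rows, so rows that repeat a pose let the fingers close. It gives the time, the measured TCP pose, the force and the opening at its end, in the units of the state.
- r.sense(): the state, without advancing time (a new reading comes with each control period).
- viewer.capture(name): name is "side" or "top"; returns a dict with "image" (400x640x3 uint8, red, green, blue), "fx", "fy", "cx", "cy" (pixels), "R" (3x3) and "t" (3): a world point X has camera coordinates R X + t. Camera axes: x right, y down, z forward; pixel columns grow to the right and rows downward; lengths in m; the calibration is good to about 2 mm. A picture is of the moment at which its call begins. There is no depth.
- job.finish_job(): hands the job in, once; it reports no verdict.
Trained networks look in a picture, given as the dict that the camera call returned (one of the last four; its "shot" number tells which), for a name from the list of things; names that differ only in an ending like _2 or _b are one class to them, and where a whole thing is asked for, a point or a joint stands for the part that bears it (a point fixed in the world has none). Each returns a list of dicts, best first, with "score" (0 to 1); they miss things now and then, are a little off and sometimes report something else, mostly with a low value. They report only what shows in the picture. A call takes as long as a camera call. They do not tell look-alikes from the thing itself.
- spotter.find_in(name, picture): "uv" ([column, row] in pixels, amid what is visible of it).
- spotter.silhouettes(name, picture): "region" (400x640 bool, what is visible of it) and "uv" ([column, row] in pixels, amid what is visible of it).
The state is a dict: "time_s": time; "joints": joint angles; "joint_velocities": joint speeds; "effort": joint torques, N m; "tcp_pos": TCP position; "ee_rot": TCP orientation; "wrist_force": force on the tool from outside, world axes, zero at the start; "moment": the same for the moment, N m; "gripper_width": opening from 0.0 (shut) to 1.0 (fully open).
Only numpy, scipy, OpenCV 4.12 (cv2) and the standard library are available. Lean on these libraries where they do the work, as an engineer would, in place of code of your own. Each camera call takes 0.05 s, during which the arm holds its last target. There are 200 camera calls.

## Working session

There is one attempt and no reset: what is moved stays moved. The work goes in short steps, Python scripts to look and compute and a tool call to move; the robot and the scene stay as the last step left them, time stands still between calls to the robot, and variables do not carry over. Pictures are saved under pics/ and viewed, about 8 in all and at most 12, crops included, and the job is handed in when it is done.

Besides the shell and the picture viewer there is one more tool, called after "Call:" by a JSON object that holds its "op" and its "data". play_rows: Moves the arm, as the interface text tells. Its arguments: {"type":"object","properties":{"commands":{"type":"array"}},"required":["commands"]}

```bash
mkdir -p pics; ls
cat > h.py <<'E'
import numpy as np, cv2
from station import r, viewer, job, spotter
def cap(n,save=None):
    p=viewer.capture(n)
    if save: cv2.imwrite('pics/'+save,p['image'][:,:,::-1])
    return p
def ray(p,uv):
    R=np.array(p['R']);t=np.array(p['t'])
    d=R.T@np.array([(uv[0]-p['cx'])/p['fx'],(uv[1]-p['cy'])/p['fy'],1.]);return -R.T@t,d/np.linalg.norm(d)
def atz(p,uv,z):
    o,d=ray(p,uv);return o+d*(z-o[2])/d[2]
def tri(l):
    A=0;b=0
    for p,uv in l:
        o,d=ray(p,uv);M=np.eye(3)-np.outer(d,d);A=A+M;b=b+M@o
    return np.linalg.solve(A,b)
def proj(p,X):
    c=np.array(p['R'])@np.array(X)+np.array(p['t']);return np.array([c[0]/c[2]*p['fx']+p['cx'],c[1]/c[2]*p['fy']+p['cy']])
E
python3 - <<'E'
from h import *
np.set_printoptions(precision=3,suppress=True)
s=cap('side','s1.png');t=cap('top','t1.png')
for p in (s,t): print(ray(p,(320,200)),p['fx'])
for n in ['washer','collar','nut','grinder','spindle_tip','hood','hood_handle','hood_pointer','index_mark','index','oil','dresser']:
    for k,p in (('s',s),('t',t)):
        try: print(n,k,[(np.round(d['uv']).astype(int).tolist(),round(d['score'],2)) for d in spotter.find_in(n,p)[:4]])
        except Exception as e: print(n,e)
print(r.sense())
E
```

```text
pics
(array([ 0.393, -0.62 ,  1.005]), array([ 0.094,  0.611, -0.786])) 404.1894451583711
(array([0.441, 0.078, 1.404]), array([ 0.052,  0.005, -0.999])) 426.6005163971017
washer s [([274, 211], 0.71), ([335, 168], 0.55), ([267, 154], 0.5), ([306, 162], 0.47)]
washer t [([265, 170], 0.74), ([252, 204], 0.73), ([225, 238], 0.62), ([303, 249], 0.6)]
collar s [([305, 192], 0.52)]
collar t [([286, 210], 0.49)]
nut s [([346, 187], 0.51)]
nut t [([285, 174], 0.4)]
grinder s [([336, 290], 0.73)]
grinder t [([393, 207], 0.76)]
spindle_tip s [([333, 283], 0.58)]
spindle_tip t [([392, 212], 0.89), ([452, 268], 0.32)]
hood s [([351, 240], 0.83)]
hood t [([381, 186], 0.6)]
hood_handle s [([354, 235], 0.72)]
hood_handle t [([378, 185], 0.83)]
hood_pointer s [([356, 238], 0.96)]
hood_pointer t [([381, 188], 0.63)]
index_mark s [([355, 281], 0.63)]
index_mark t []
index s [([358, 281], 0.46), ([267, 178], 0.31)]
index t []
oil s [([392, 181], 0.65)]
oil t [([303, 130], 0.53)]
dresser s [([350, 240], 0.74), ([266, 181], 0.66), ([315, 135], 0.6)]
dresser t [([260, 248], 0.6)]
{'time_s': 1.3, 'joints': array([ 84.773,  22.043,   0.452,   0.001, -68.412, -14.817]), 'joint_velocities': array([-0.092,  0.022,  0.003, -0.003, -0.085, -0.06 ]), 'effort': array([ -0.   , -39.047,  18.762,   4.224,   0.015,  -0.   ]), 'tcp_pos': array([0.214, 0.587, 0.242]), 'ee_rot': array([[ 0.   , -0.343, -0.939],
       [-0.   , -0.939,  0.343],
       [-1.   ,  0.   , -0.   ]]), 'wrist_force': array([ 0.81 ,  0.875, -0.567]), 'moment': array([-0.054,  0.087, -0.007]), 'gripper_width': 0.9990315981325458}
```

Run:
```python
import cv2
s=cv2.imread('pics/s1.png');t=cv2.imread('pics/t1.png')
cv2.imwrite('pics/t1c.png',cv2.resize(t[100:300,200:466],None,fx=3,fy=3,interpolation=3))
cv2.imwrite('pics/s1c.png',cv2.resize(s[120:320,210:476],None,fx=3,fy=3,interpolation=3))
```

```text
(no output)
```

View pics/t1c.png

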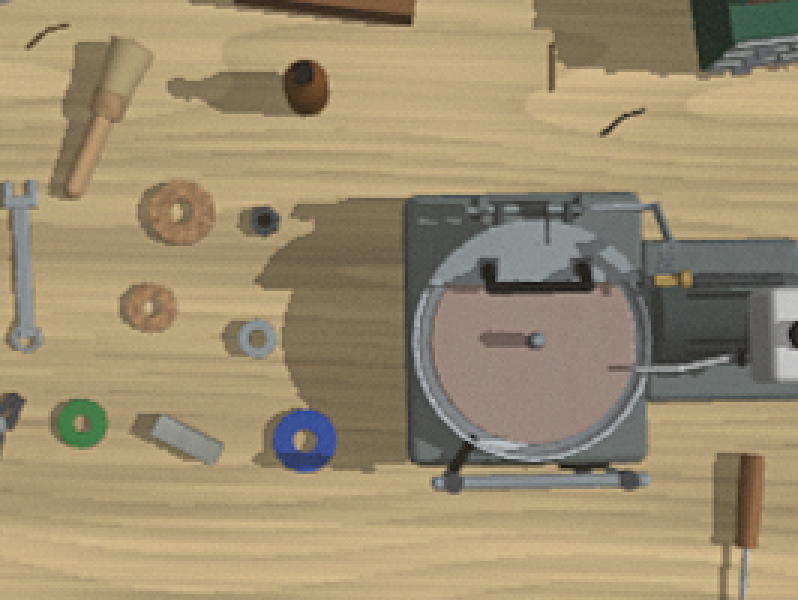

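View pics/s1c.png

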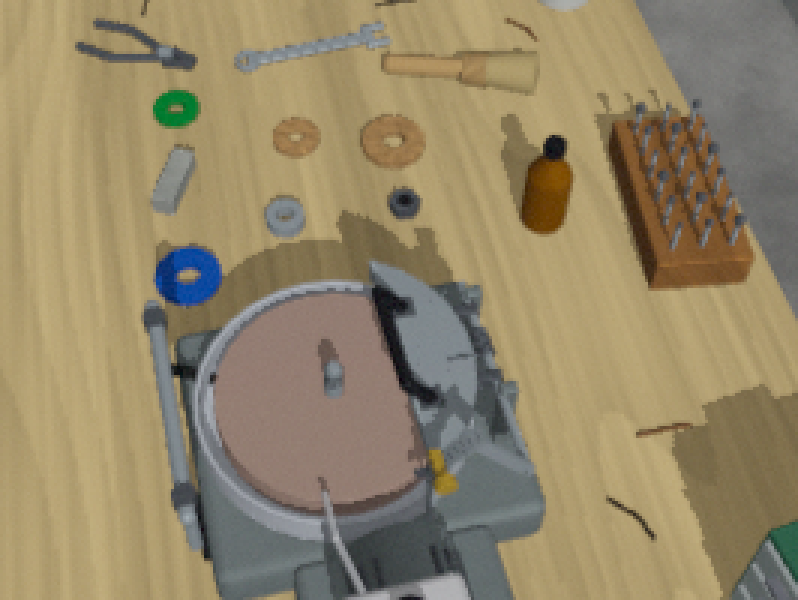

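Run:
```python
from h import *
np.set_printoptions(precision=4,suppress=True)
s=cap('side');t=cap('top')
for n,z,gs,gt in [('washer',.01,(309,165.5),(249.5,202)),('collar',.018,(305,192),(285.5,213)),('nut',.014,(345,187),(288,173))]:
    c={}
    for k,p,g in (('s',s,gs),('t',t,gt)):
        L=spotter.silhouettes(n,p)
        L=sorted(L,key=lambda d:np.hypot(*(np.array(d['uv'])-g)))
        m=np.array(L[0]['region']);v,u=np.nonzero(m);
        (cx,cy),rad,_=(None,None,None) if 0 else (*cv2.minEnclosingCircle(np.c_[u,v].astype(np.float32)),0)
        c[k]=np.array([u.mean(),v.mean()]);print(n,k,c[k],len(u),(cx,cy),rad,L[0]['score'],'atz',atz(p,c[k],z/2 if k=='s' else z))
    print(n,'tri',tri([(s,c['s']),(t,c['t'])]))
a=cv2.resize(t['image'][160:240,330:440,::-1],None,fx=7,fy=7,interpolation=cv2.INTER_CUBIC)
b=cv2.resize(s['image'][200:300,280:400,::-1],None,fx=6,fy=6,interpolation=cv2.INTER_CUBIC)
cv2.imwrite('pics/a.png',a);cv2.imwrite('pics/b.png',b)
print(tri([(s,(321,243)),(t,(378.5,213.5))]),tri([(s,(357,277)),(t,(424,193))]))
import pickle;pickle.dump((s,t),open('st.pkl','wb'))
```

```text
washer s [309.     165.8978] 137 (309.0, 165.5) 7.159010887145996 0.48 atz [0.5027 0.3092 0.005 ]
washer t [250.6014 202.5942] 138 (250.5, 202.5) 7.382511615753174 0.77 atz [0.499  0.3115 0.01  ]
washer tri [0.5012 0.3129 0.0012]Traceback (most recent call last):
  File "<stdin>", line 9, in <module>
IndexError: list index out of range
```

Run:
```python
from h import *
import pickle
np.set_printoptions(precision=4,suppress=True)
s=cap('side');t=cap('top')
pickle.dump((s,t),open('st.pkl','wb'))
a=cv2.resize(t['image'][160:240,330:440,::-1],None,fx=7,fy=7,interpolation=cv2.INTER_CUBIC)
b=cv2.resize(s['image'][200:300,280:400,::-1],None,fx=6,fy=6,interpolation=cv2.INTER_CUBIC)
cv2.imwrite('pics/a.png',a);cv2.imwrite('pics/b.png',b)
print(tri([(s,(321,243)),(t,(378.5,213.5))]),tri([(s,(357,277)),(t,(424,193))]))
for n,z,gs,gt in [('collar',.018,(305,192),(285.5,213)),('nut',.014,(345,187),(288,173))]:
    c={}
    for k,p,g in (('s',s,gs),('t',t,gt)):
        for nn in (n,'washer','collar','nut'):
            L=[d for d in spotter.silhouettes(nn,p) if np.hypot(*(np.array(d['uv'])-g))<6]
            if L: break
        if not L: print(n,k,'none');continue
        v,u=np.nonzero(L[0]['region'])
        c[k]=np.array([u.mean(),v.mean()]);print(n,k,nn,c[k],len(u),'atz',atz(p,c[k],z/2 if k=='s' else z))
    if len(c)==2:print(n,'tri',tri([(s,c['s']),(t,c['t'])]))
```

```text
[ 0.4725 -0.089   0.1503] [ 0.5332 -0.2135  0.1836]
collar s none
collar t collar [285.9792 213.    ] 96 atz [0.4678 0.1939 0.018 ]
nut s none
nut t none
```

View pics/a.png

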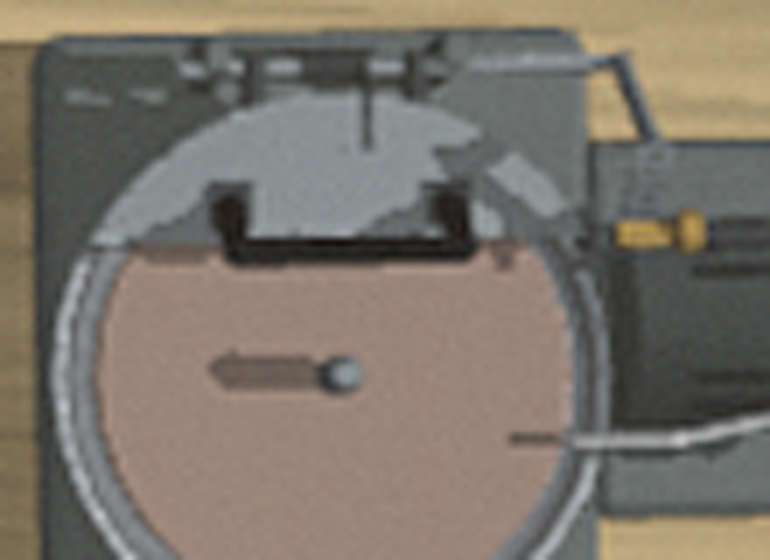

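View pics/b.png

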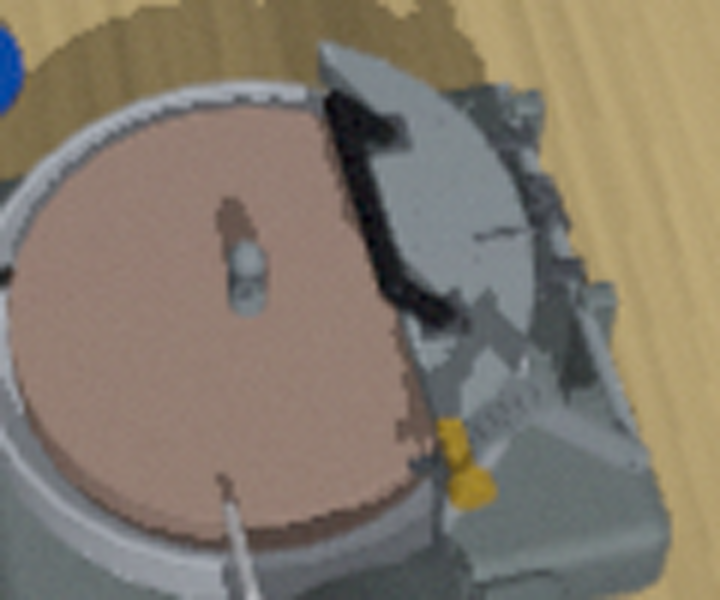

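Run:
```python
from h import *
import pickle
np.set_printoptions(precision=4,suppress=True)
s,t=pickle.load(open('st.pkl','rb'))
A=lambda x,y:(330+(x+.5)/7-.5,160+(y+.5)/7-.5)
B=lambda x,y:(280+(x+.5)/6-.5,200+(y+.5)/6-.5)
print(t['R'])
print('tip tri',tri([(s,B(249,247)),(t,A(346,372))]))
print('tip top@.16',atz(t,A(346,372),.16),'side',atz(s,B(249,247),.16),'base side',atz(s,B(248,305),.12))
print('stone mid',atz(t,A(340,372),.12), 'L,R',atz(t,A(103,372),.12),atz(t,A(577,372),.12))
print('bar L,R',atz(t,A(232,253),.184),atz(t,A(472,250),.184))
print('plate L,R',atz(t,A(95,245),.153),atz(t,A(525,243),.153))
# stone circle fit on hsv
im=t['image'][160:260,330:440].astype(np.uint8)
big=cv2.resize(im,None,fx=4,fy=4,interpolation=cv2.INTER_CUBIC)
lab=cv2.cvtColor(big,cv2.COLOR_RGB2LAB).astype(int)
m=((lab[...,1]>132)&(lab[...,2]<142)&(lab[...,0]>90)).astype(np.uint8)
c=max(cv2.findContours(m,0,1)[0],key=cv2.contourArea)[:,0,:].astype(float)
uv=np.c_[330+(c[:,0]+.5)/4-.5,160+(c[:,1]+.5)/4-.5]
P=np.array([atz(t,q,.12)[:2] for q in uv])
P=P[P[:,0]<.49]
from scipy.optimize import least_squares
f=lambda q:np.hypot(P[:,0]-q[0],P[:,1]-q[1])-q[2]
q=least_squares(f,[.47,-.09,.1],loss='soft_l1',f_scale=.001).x;print('circle',q,len(P),np.abs(f(q)).mean())
# clamp
print('clamp tri',tri([(s,B(468,462)),(t,A(640,232))]))
```

```text
[[ 0.0265 -0.9996 -0.0082]
 [-0.9985 -0.0261 -0.049 ]
 [ 0.0488  0.0095 -0.9988]]
tip tri [ 0.4737 -0.089   0.1604]
tip top@.16 [ 0.4731 -0.089   0.16  ] side [ 0.4744 -0.0888  0.16  ] base side [ 0.4726 -0.092   0.12  ]
stone mid [ 0.474  -0.0918  0.12  ] L,R [0.4714 0.0099 0.12  ] [ 0.4767 -0.1933  0.12  ]
bar L,R [ 0.5199 -0.0383  0.184 ] [ 0.5237 -0.1362  0.184 ]
plate L,R [0.5238 0.0163 0.153 ] [ 0.5293 -0.1638  0.153 ]
circle [ 0.4718 -0.0881  0.0999] 518 0.0021155748600330017
clamp tri [ 0.5355 -0.2074  0.1731]
```

Run:
```python
from h import *
import pickle
np.set_printoptions(precision=4,suppress=True)
s,t=pickle.load(open('st.pkl','rb'))
A=lambda x,y:(330+(x+.5)/7-.5,160+(y+.5)/7-.5)
B=lambda x,y:(280+(x+.5)/6-.5,200+(y+.5)/6-.5)
print('spout',tri([(s,B(230,500)),(t,A(575,438))]),tri([(s,B(225,485)),(t,A(512,438))]))
```

```text
spout [ 0.4482 -0.1889  0.139 ] [ 0.4484 -0.1678  0.1106]
```

Call:
{"op": "play_rows", "data": {"commands": [{"fingers": -1, "tx": 0.072, "ty": 0.0717, "tz": -0.1617, "ax": 0, "ay": 0, "az": 0}, {"fingers": -1, "tx": 0.072, "ty": 0.0717, "tz": -0.1617, "ax": 0, "ay": 0, "az": 0}, {"fingers": -1, "tx": 0.072, "ty": 0.0717, "tz": -0.1617, "ax": 0, "ay": 0, "az": 0}, {"fingers": -1, "tx": 0.072, "ty": 0.0717, "tz": -0.1617, "ax": 0, "ay": 0, "az": 0}]}}

```text
time_s: 2.63
tcp_pos: [0.311, 0.4911, 0.1854]
ee_rot: [[-0.002, -0.345, -0.939], [-0.004, -0.938, 0.345], [-1.0, 0.005, 0.0]]
wrist_force: [1.7, 0.4, -0.0]
gripper_width: 0.997
```

Call:
{"op": "play_rows", "data": {"commands": [{"fingers": -1, "tx": 0.072, "ty": 0.0717, "tz": -0.1617, "ax": 0, "ay": 0, "az": 0}, {"fingers": -1, "tx": 0.072, "ty": 0.0717, "tz": -0.1617, "ax": 0, "ay": 0, "az": 0}, {"fingers": -1, "tx": 0.072, "ty": 0.0717, "tz": -0.1617, "ax": 0, "ay": 0, "az": 0}, {"fingers": -1, "tx": 0.072, "ty": 0.0717, "tz": -0.1617, "ax": 0, "ay": 0, "az": 0}]}}

```text
time_s: 2.97
tcp_pos: [0.4065, 0.3991, 0.1315]
ee_rot: [[-0.002, -0.346, -0.938], [-0.003, -0.938, 0.346], [-1.0, 0.004, 0.001]]
wrist_force: [-0.1, -0.3, 0.6]
gripper_width: 1.004
```

Call:
{"op": "play_rows", "data": {"commands": [{"fingers": -1, "tx": 0.072, "ty": 0.0717, "tz": -0.1617, "ax": -0.123, "ay": 0, "az": 0}, {"fingers": -1, "tx": 0.072, "ty": 0.0717, "tz": -0.1617, "ax": -0.123, "ay": 0, "az": 0}, {"fingers": -1, "tx": 0.072, "ty": 0.0717, "tz": -0.1617, "ax": -0.123, "ay": 0, "az": 0}, {"fingers": -1, "tx": 0.072, "ty": 0.0717, "tz": -0.1617, "ax": -0.123, "ay": 0, "az": 0}, {"fingers": -1, "tx": 0.072, "ty": 0.0717, "tz": -0.1617, "ax": -0.123, "ay": 0, "az": 0}]}}

```text
time_s: 3.38
tcp_pos: [0.502, 0.3069, 0.077]
ee_rot: [[-0.003, 0.032, -0.999], [-0.004, -0.999, -0.032], [-1.0, 0.003, 0.004]]
wrist_force: [-0.4, 0.7, -0.4]
gripper_width: 1.001
```

Call:
{"op": "play_rows", "data": {"commands": [{"fingers": -1, "tx": 0.0533, "ty": 0, "tz": 0, "ax": 0, "ay": 0, "az": 0}, {"fingers": -1, "tx": 0.0533, "ty": 0, "tz": 0, "ax": 0, "ay": 0, "az": 0}, {"fingers": -1, "tx": 0.0533, "ty": 0, "tz": 0, "ax": 0, "ay": 0, "az": 0}, {"fingers": -1, "tx": 0.0533, "ty": 0, "tz": 0, "ax": 0, "ay": 0, "az": 0}]}}

```text
time_s: 3.72
tcp_pos: [0.5012, 0.312, 0.0409]
ee_rot: [[0.002, 0.038, -0.999], [0.001, -0.999, -0.038], [-1.0, -0.001, -0.002]]
wrist_force: [-0.2, 0.5, -0.0]
gripper_width: 0.999
```

Run:
```python
from h import *
np.set_printoptions(precision=4,suppress=True)
s=cap('side','s2.png');x=r.sense();print(x['tcp_pos'],x['wrist_force'])
print(proj(s,x['tcp_pos']))
cv2.imwrite('pics/s2c.png',cv2.resize(s['image'][110:230,230:370,::-1],None,fx=5,fy=5,interpolation=cv2.INTER_CUBIC))
for y in (-1,1):
  for dx in(-.0095,.0095):
    print(y,dx,proj(s,x['tcp_pos']+[dx,y*.0435,-.019]))
```

```text
[0.5014 0.3123 0.0415] [-0.4175 -0.2055  0.1774]
[307.9978 157.7361]
-1 -0.0095 [307.5103 171.5981]
-1 0.0095 [313.2265 170.76  ]
1 -0.0095 [303.4509 153.0012]
1 0.0095 [308.9531 152.2229]
```

View pics/s2c.png

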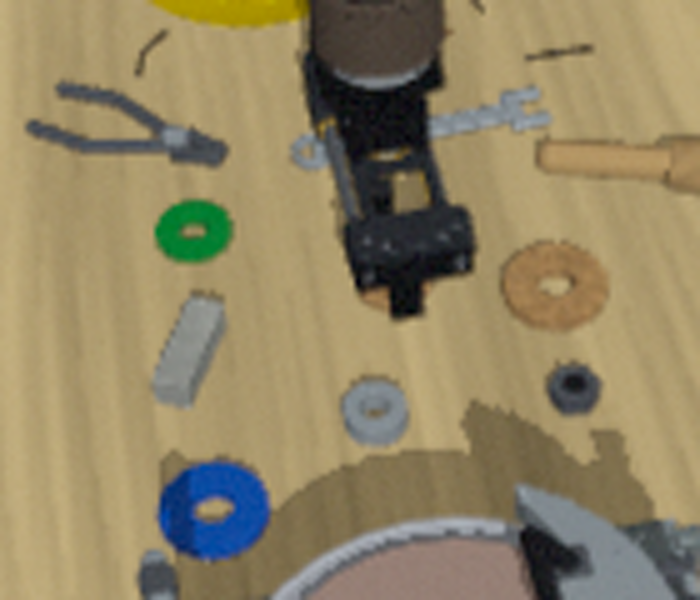

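Call:
{"op": "play_rows", "data": {"commands": [{"fingers": -1, "tx": 0.0267, "ty": 0, "tz": 0, "ax": 0, "ay": 0, "az": 0}, {"fingers": -1, "tx": 0.0267, "ty": 0, "tz": 0, "ax": 0, "ay": 0, "az": 0}, {"fingers": -1, "tx": 0.0267, "ty": 0, "tz": 0, "ax": 0, "ay": 0, "az": 0}, {"fingers": -1, "tx": 0.0267, "ty": 0, "tz": 0, "ax": 0, "ay": 0, "az": 0}]}}

```text
time_s: 4.1
tcp_pos: [0.501, 0.3116, 0.021]
ee_rot: [[0.001, 0.037, -0.999], [0.001, -0.999, -0.037], [-1.0, -0.001, -0.001]]
wrist_force: [0.2, -0.1, 0.2]
gripper_width: 1.001
```

Call:
{"op": "play_rows", "data": {"commands": [{"fingers": 1, "tx": 0, "ty": 0, "tz": 0, "ax": 0, "ay": 0, "az": 0}, {"fingers": 1, "tx": 0, "ty": 0, "tz": 0, "ax": 0, "ay": 0, "az": 0}, {"fingers": 1, "tx": 0, "ty": 0, "tz": 0, "ax": 0, "ay": 0, "az": 0}, {"fingers": 1, "tx": 0, "ty": 0, "tz": 0, "ax": 0, "ay": 0, "az": 0}, {"fingers": 1, "tx": 0, "ty": 0, "tz": 0, "ax": 0, "ay": 0, "az": 0}]}}

```text
time_s: 4.52
tcp_pos: [0.5007, 0.3109, 0.0197]
ee_rot: [[0.0, 0.037, -0.999], [0.0, -0.999, -0.037], [-1.0, -0.0, -0.0]]
wrist_force: [-0.9, 0.6, -0.4]
gripper_width: 0.701
```

Call:
{"op": "play_rows", "data": {"commands": [{"fingers": 1, "tx": 0, "ty": 0, "tz": 0, "ax": 0, "ay": 0, "az": 0}, {"fingers": 1, "tx": 0, "ty": 0, "tz": 0, "ax": 0, "ay": 0, "az": 0}, {"fingers": 1, "tx": 0, "ty": 0, "tz": 0, "ax": 0, "ay": 0, "az": 0}, {"fingers": 1, "tx": 0, "ty": 0, "tz": 0, "ax": 0, "ay": 0, "az": 0}]}}

```text
time_s: 4.85
tcp_pos: [0.5007, 0.3109, 0.0196]
ee_rot: [[0.0, 0.037, -0.999], [0.0, -0.999, -0.037], [-1.0, -0.0, -0.0]]
wrist_force: [-0.9, -0.3, 1.6]
gripper_width: 0.616
```

Call:
{"op": "play_rows", "data": {"commands": [{"fingers": 1, "tx": -0.04, "ty": 0, "tz": 0, "ax": 0, "ay": 0, "az": 0}, {"fingers": 1, "tx": -0.09, "ty": 0, "tz": 0, "ax": 0, "ay": 0, "az": 0}, {"fingers": 1, "tx": -0.14, "ty": 0, "tz": 0, "ax": 0, "ay": 0, "az": 0}, {"fingers": 1, "tx": -0.19, "ty": 0, "tz": 0, "ax": 0, "ay": 0, "az": 0}, {"fingers": 1, "tx": -0.24, "ty": 0, "tz": 0, "ax": 0, "ay": 0, "az": 0}]}}

```text
time_s: 5.27
tcp_pos: [0.5003, 0.3105, 0.2012]
ee_rot: [[-0.0, 0.037, -0.999], [-0.0, -0.999, -0.037], [-1.0, 0.0, 0.0]]
wrist_force: [0.1, 0.2, -0.3]
gripper_width: 0.611
```

Call:
{"op": "play_rows", "data": {"commands": [{"fingers": 1, "tx": -0.027, "ty": 0.045, "tz": 0.005, "ax": 0, "ay": 0, "az": 0}, {"fingers": 1, "tx": -0.027, "ty": 0.09, "tz": 0.01, "ax": 0, "ay": 0, "az": 0}, {"fingers": 1, "tx": -0.027, "ty": 0.135, "tz": 0.015, "ax": 0, "ay": 0, "az": 0}, {"fingers": 1, "tx": -0.027, "ty": 0.18, "tz": 0.02, "ax": 0, "ay": 0, "az": 0}]}}

```text
time_s: 5.6
tcp_pos: [0.49, 0.1742, 0.2202]
ee_rot: [[0.001, 0.037, -0.999], [0.001, -0.999, -0.037], [-1.0, -0.001, -0.001]]
wrist_force: [1.4, -0.2, 0.2]
gripper_width: 0.608
```

Call:
{"op": "play_rows", "data": {"commands": [{"fingers": 1, "tx": 0, "ty": 0.045, "tz": 0.005, "ax": 0, "ay": 0, "az": 0}, {"fingers": 1, "tx": 0, "ty": 0.09, "tz": 0.01, "ax": 0, "ay": 0, "az": 0}, {"fingers": 1, "tx": 0, "ty": 0.135, "tz": 0.015, "ax": 0, "ay": 0, "az": 0}, {"fingers": 1, "tx": 0, "ty": 0.18, "tz": 0.02, "ax": 0, "ay": 0, "az": 0}]}}

```text
time_s: 5.93
tcp_pos: [0.4798, 0.0384, 0.2198]
ee_rot: [[-0.0, 0.037, -0.999], [0.0, -0.999, -0.037], [-1.0, -0.0, 0.0]]
wrist_force: [0.2, -0.1, 0.0]
gripper_width: 0.61
```

Call:
{"op": "play_rows", "data": {"commands": [{"fingers": 1, "tx": 0, "ty": 0.045, "tz": 0.005, "ax": 0, "ay": 0, "az": 0}, {"fingers": 1, "tx": 0, "ty": 0.09, "tz": 0.01, "ax": 0, "ay": 0, "az": 0}, {"fingers": 1, "tx": 0, "ty": 0.135, "tz": 0.013, "ax": 0, "ay": 0, "az": 0}, {"fingers": 1, "tx": 0, "ty": 0.1727, "tz": 0.0157, "ax": 0, "ay": 0, "az": 0}, {"fingers": 1, "tx": 0, "ty": 0.1727, "tz": 0.0157, "ax": 0, "ay": 0, "az": 0}]}}

```text
time_s: 6.35
tcp_pos: [0.4726, -0.0934, 0.2196]
ee_rot: [[-0.001, 0.032, -1.0], [-0.0, -1.0, -0.032], [-1.0, 0.0, 0.001]]
wrist_force: [-0.2, 0.2, -0.1]
gripper_width: 0.611
```

Call:
{"op": "play_rows", "data": {"commands": [{"fingers": 1, "tx": 0, "ty": 0, "tz": 0, "ax": 0, "ay": 0, "az": 0}, {"fingers": 1, "tx": 0, "ty": 0, "tz": 0, "ax": 0, "ay": 0, "az": 0}, {"fingers": 1, "tx": 0, "ty": 0, "tz": 0, "ax": 0, "ay": 0, "az": 0}]}}

```text
time_s: 6.6
tcp_pos: [0.4736, -0.0892, 0.2197]
ee_rot: [[-0.0, 0.038, -0.999], [0.0, -0.999, -0.038], [-1.0, -0.0, 0.0]]
wrist_force: [0.2, -1.3, 0.6]
gripper_width: 0.607
```

Run:
```python
from h import *
np.set_printoptions(precision=4,suppress=True)
s=cap('side','s3.png');x=r.sense();print(x['tcp_pos'],x['wrist_force'])
T=x['tcp_pos'];print('washer pred uv',proj(s,T-[0,0,.0146]),'tip',proj(s,[.4737,-.09,.16]))
for a in np.linspace(0,2*np.pi,8,endpoint=False): print(proj(s,T+[.027*np.cos(a),.027*np.sin(a),-.0096-.01]))
cv2.imwrite('pics/s3c.png',cv2.resize(s['image'][180:280,270:390,::-1],None,fx=6,fy=6,interpolation=cv2.INTER_CUBIC))
```

```text
[ 0.4736 -0.0891  0.2198] [-0.0001  0.3526  0.1511]
washer pred uv [320.4371 230.6469] tip [320.8916 241.201 ]
[331.5764 230.0037]
[326.8304 224.0854]
[318.4915 222.702 ]
[311.2698 226.5997]
[309.313  233.6413]
[313.9429 239.7715]
[322.5339 241.2488]
[329.8717 237.1393]
```

View pics/s3c.png

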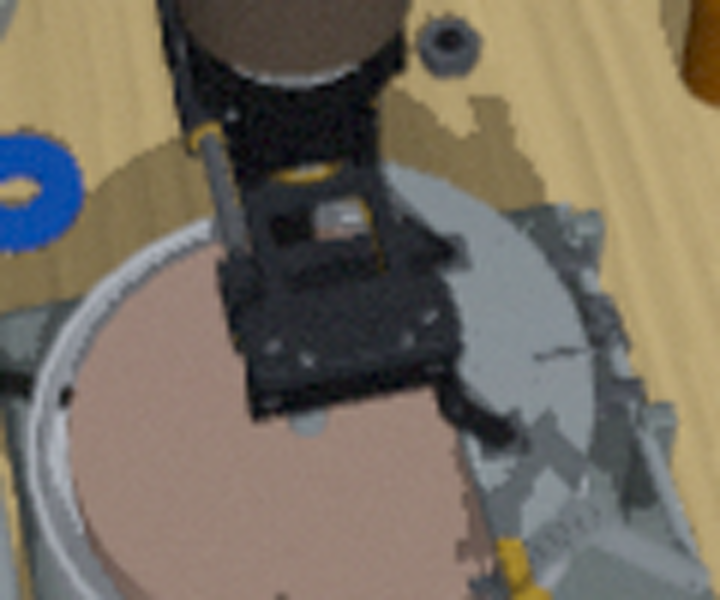

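Call:
{"op": "play_rows", "data": {"commands": [{"fingers": 1, "tx": 0.03, "ty": 0, "tz": 0, "ax": 0, "ay": 0, "az": 0}, {"fingers": 1, "tx": 0.05, "ty": 0, "tz": 0, "ax": 0, "ay": 0, "az": 0}, {"fingers": 1, "tx": 0.06, "ty": 0, "tz": 0, "ax": 0, "ay": 0, "az": 0}, {"fingers": 1, "tx": 0.065, "ty": 0, "tz": 0, "ax": 0, "ay": 0, "az": 0}, {"fingers": 1, "tx": 0.065, "ty": 0, "tz": 0, "ax": 0, "ay": 0, "az": 0}]}}

```text
time_s: 7.07
tcp_pos: [0.4735, -0.0894, 0.1706]
ee_rot: [[-0.001, 0.038, -0.999], [-0.0, -0.999, -0.038], [-1.0, 0.0, 0.001]]
wrist_force: [0.5, 0.1, 0.6]
gripper_width: 0.61
```

Call:
{"op": "play_rows", "data": {"commands": [{"fingers": 1, "tx": 0.004, "ty": 0, "tz": 0, "ax": 0, "ay": 0, "az": 0}, {"fingers": 1, "tx": 0.008, "ty": 0, "tz": 0, "ax": 0, "ay": 0, "az": 0}, {"fingers": 1, "tx": 0.012, "ty": 0, "tz": 0, "ax": 0, "ay": 0, "az": 0}, {"fingers": 1, "tx": 0.012, "ty": 0, "tz": 0, "ax": 0, "ay": 0, "az": 0}]}}

```text
time_s: 7.4
tcp_pos: [0.4734, -0.0899, 0.1618]
ee_rot: [[-0.0, 0.036, -0.999], [0.0, -0.999, -0.036], [-1.0, -0.0, 0.0]]
wrist_force: [0.4, -0.2, -0.7]
gripper_width: 0.613
```

Call:
{"op": "play_rows", "data": {"commands": [{"fingers": 1, "tx": 0.007, "ty": 0, "tz": 0, "ax": 0, "ay": 0, "az": 0}, {"fingers": 1, "tx": 0.014, "ty": 0, "tz": 0, "ax": 0, "ay": 0, "az": 0}, {"fingers": 1, "tx": 0.021, "ty": 0, "tz": 0, "ax": 0, "ay": 0, "az": 0}, {"fingers": 1, "tx": 0.0265, "ty": 0, "tz": 0, "ax": 0, "ay": 0, "az": 0}, {"fingers": 1, "tx": 0.0265, "ty": 0, "tz": 0, "ax": 0, "ay": 0, "az": 0}]}}

```text
time_s: 7.82
tcp_pos: [0.4728, -0.09, 0.141]
ee_rot: [[-0.002, 0.036, -0.999], [-0.0, -0.999, -0.036], [-1.0, 0.0, 0.002]]
wrist_force: [-0.9, 0.1, -0.8]
gripper_width: 0.612
```

Call:
{"op": "play_rows", "data": {"commands": [{"fingers": 1, "tx": 0, "ty": 0, "tz": 0, "ax": 0, "ay": 0, "az": 0}]}}

```text
time_s: 7.9
tcp_pos: [0.4734, -0.09, 0.1418]
ee_rot: [[-0.001, 0.037, -0.999], [-0.0, -0.999, -0.037], [-1.0, 0.0, 0.001]]
wrist_force: [1.0, -0.2, 0.4]
gripper_width: 0.61
```

Call:
{"op": "play_rows", "data": {"commands": [{"fingers": 0.2, "tx": 0.001, "ty": 0, "tz": 0, "ax": 0, "ay": 0, "az": 0}, {"fingers": -1, "tx": 0.001, "ty": 0, "tz": 0, "ax": 0, "ay": 0, "az": 0}, {"fingers": -1, "tx": 0.001, "ty": 0, "tz": 0, "ax": 0, "ay": 0, "az": 0}, {"fingers": -1, "tx": 0.001, "ty": 0, "tz": 0, "ax": 0, "ay": 0, "az": 0}, {"fingers": -1, "tx": 0.001, "ty": 0, "tz": 0, "ax": 0, "ay": 0, "az": 0}]}}

```text
time_s: 8.32
tcp_pos: [0.4737, -0.0899, 0.1416]
ee_rot: [[0.0, 0.037, -0.999], [0.0, -0.999, -0.037], [-1.0, -0.0, -0.0]]
wrist_force: [0.3, 0.1, -0.4]
gripper_width: 0.829
```

Call:
{"op": "play_rows", "data": {"commands": [{"fingers": -1, "tx": -0.02, "ty": 0, "tz": 0, "ax": 0, "ay": 0, "az": 0}, {"fingers": -1, "tx": -0.05, "ty": 0, "tz": 0, "ax": 0, "ay": 0, "az": 0}, {"fingers": -1, "tx": -0.09, "ty": 0, "tz": 0, "ax": 0, "ay": 0, "az": 0}, {"fingers": -1, "tx": -0.12, "ty": 0, "tz": 0, "ax": 0, "ay": 0, "az": 0}, {"fingers": -1, "tx": -0.12, "ty": 0, "tz": 0, "ax": 0, "ay": 0, "az": 0}]}}

```text
time_s: 8.73
tcp_pos: [0.4765, -0.09, 0.2367]
ee_rot: [[0.011, 0.038, -0.999], [-0.0, -0.999, -0.038], [-1.0, 0.001, -0.011]]
wrist_force: [0.0, 0.6, -0.2]
gripper_width: 0.998
```

Call:
{"op": "play_rows", "data": {"commands": [{"fingers": -1, "tx": 0, "ty": -0.05, "tz": 0, "ax": 0, "ay": 0, "az": 0}, {"fingers": -1, "tx": 0, "ty": -0.1, "tz": 0, "ax": 0, "ay": 0, "az": 0}, {"fingers": -1, "tx": 0, "ty": -0.15, "tz": 0, "ax": 0, "ay": 0, "az": 0}, {"fingers": -1, "tx": 0, "ty": -0.2, "tz": 0, "ax": 0, "ay": 0, "az": 0}]}}

```text
time_s: 9.07
tcp_pos: [0.4676, 0.0613, 0.2314]
ee_rot: [[0.0, 0.036, -0.999], [0.0, -0.999, -0.036], [-1.0, -0.0, -0.0]]
wrist_force: [0.4, 0.0, 0.5]
gripper_width: 1.0
```

Run:
```python
from h import *
np.set_printoptions(precision=4,suppress=True)
s=cap('side','s4.png');x=r.sense();print(x['tcp_pos'],x['wrist_force'],x['time_s'])
cv2.imwrite('pics/s4c.png',cv2.resize(s['image'][150:280,250:400,::-1],None,fx=5,fy=5,interpolation=cv2.INTER_CUBIC))
L=[d for d in spotter.silhouettes('collar',s)]
for d in L[:3]:
    v,u=np.nonzero(d['region']);print(d['uv'],d['score'],u.mean(),v.mean(),len(u),atz(s,(u.mean(),v.mean()),.009))
```

```text
[0.4684 0.0662 0.2315] [ 0.5065  2.9272 -0.3586] 9.1167
[305.2, 197.7] 0.59 302.88461538461536 195.92307692307693 26 [0.4624 0.1815 0.009 ]
```

View pics/s4c.png

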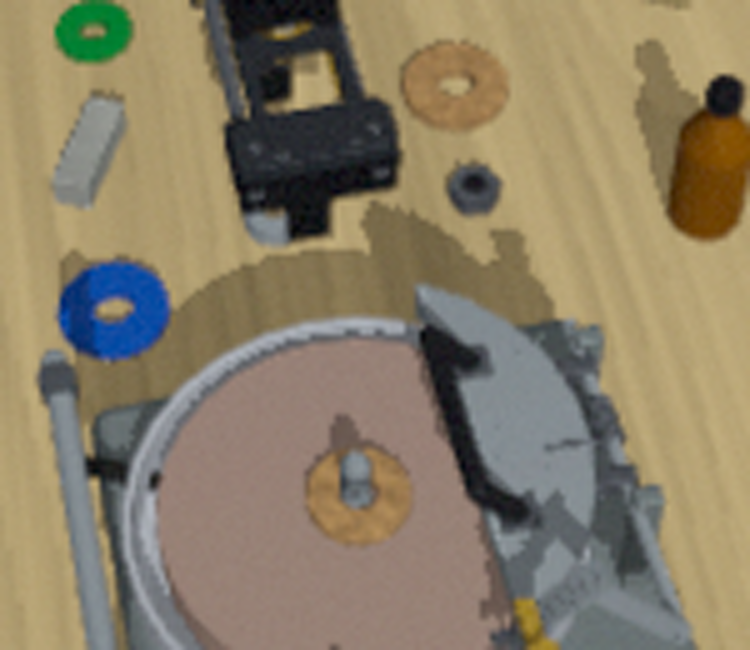

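Run:
```python
from h import *
import pickle
np.set_printoptions(precision=4,suppress=True)
s,t=pickle.load(open('st.pkl','rb'))
print(atz(s,(304.5,191.6),.009),tri([(s,(304.5,191.6)),(t,(285.98,213))]))
im=t['image'][200:226,272:300]
g=cv2.cvtColor(im,cv2.COLOR_RGB2LAB).astype(int);m=((g[...,2]<136)&(g[...,0]>100)).astype(int)
v,u=np.nonzero(m);print(u.mean()+272,v.mean()+200,len(u),u.min()+272,u.max()+272,v.min()+200,v.max()+200)
for q in m: print(''.join('#' if z else '.' for z in q))
```

```text
[0.4701 0.198  0.009 ] [0.4688 0.1942 0.0137]
285.156862745098 212.421568627451 102 279 291 207 218
............................
............................
............................
............................
............................
............................
............................
..........#######...........
.........#########..........
........###########.........
........####...#####........
.......#####....####........
.......####......###........
.......####.....####........
........###.....####........
........####...#####........
........###########.........
.........#########..........
...........######...........
............................
............................
............................
............................
............................
............................
............................
```

Call:
{"op": "play_rows", "data": {"commands": [{"fingers": -1, "tx": 0, "ty": -0.05, "tz": -0.0083, "ax": 0, "ay": 0, "az": 0}, {"fingers": -1, "tx": 0.04, "ty": -0.1, "tz": -0.0083, "ax": 0, "ay": 0, "az": 0}, {"fingers": -1, "tx": 0.08, "ty": -0.14, "tz": -0.0083, "ax": 0, "ay": 0, "az": 0}, {"fingers": -1, "tx": 0.12, "ty": -0.1735, "tz": -0.0083, "ax": 0, "ay": 0, "az": 0}, {"fingers": -1, "tx": 0.15, "ty": -0.1735, "tz": -0.0083, "ax": 0, "ay": 0, "az": 0}]}}

```text
time_s: 9.58
tcp_pos: [0.4696, 0.1932, 0.1172]
ee_rot: [[0.001, 0.04, -0.999], [0.001, -0.999, -0.04], [-1.0, -0.001, -0.001]]
wrist_force: [-0.1, -0.1, 0.1]
gripper_width: 0.998
```

Call:
{"op": "play_rows", "data": {"commands": [{"fingers": -1, "tx": 0.04, "ty": 0, "tz": 0, "ax": 0, "ay": 0, "az": 0}, {"fingers": -1, "tx": 0.0787, "ty": 0, "tz": 0, "ax": 0, "ay": 0, "az": 0}, {"fingers": -1, "tx": 0.0787, "ty": 0, "tz": 0, "ax": 0, "ay": 0, "az": 0}, {"fingers": -1, "tx": 0.0787, "ty": 0, "tz": 0, "ax": 0, "ay": 0, "az": 0}]}}

```text
time_s: 9.92
tcp_pos: [0.469, 0.1893, 0.0589]
ee_rot: [[-0.003, 0.037, -0.999], [-0.003, -0.999, -0.037], [-1.0, 0.003, 0.003]]
wrist_force: [-0.5, -1.0, 1.3]
gripper_width: 1.0
```

Call:
{"op": "play_rows", "data": {"commands": [{"fingers": -1, "tx": 0.01, "ty": -0.0087, "tz": -0.0007, "ax": 0, "ay": 0, "az": 0}, {"fingers": -1, "tx": 0.03, "ty": -0.0087, "tz": -0.0007, "ax": 0, "ay": 0, "az": 0}, {"fingers": -1, "tx": 0.047, "ty": -0.0087, "tz": -0.0007, "ax": 0, "ay": 0, "az": 0}, {"fingers": -1, "tx": 0.047, "ty": -0.0087, "tz": -0.0007, "ax": 0, "ay": 0, "az": 0}, {"fingers": -1, "tx": 0.047, "ty": -0.0087, "tz": -0.0007, "ax": 0, "ay": 0, "az": 0}]}}

```text
time_s: 10.33
tcp_pos: [0.4706, 0.1974, 0.0257]
ee_rot: [[0.002, 0.037, -0.999], [0.001, -0.999, -0.037], [-1.0, -0.001, -0.002]]
wrist_force: [-0.6, 0.4, 0.0]
gripper_width: 0.999
```

Call:
{"op": "play_rows", "data": {"commands": [{"fingers": 1, "tx": 0, "ty": 0, "tz": 0, "ax": 0, "ay": 0, "az": 0}, {"fingers": 1, "tx": 0, "ty": 0, "tz": 0, "ax": 0, "ay": 0, "az": 0}, {"fingers": 1, "tx": 0, "ty": 0, "tz": 0, "ax": 0, "ay": 0, "az": 0}, {"fingers": 1, "tx": 0, "ty": 0, "tz": 0, "ax": 0, "ay": 0, "az": 0}, {"fingers": 1, "tx": 0, "ty": 0, "tz": 0, "ax": 0, "ay": 0, "az": 0}]}}

```text
time_s: 10.75
tcp_pos: [0.47, 0.197, 0.0251]
ee_rot: [[0.001, 0.037, -0.999], [0.001, -0.999, -0.037], [-1.0, -0.001, -0.001]]
wrist_force: [-0.2, 0.9, -0.1]
gripper_width: 0.708
```

Call:
{"op": "play_rows", "data": {"commands": [{"fingers": 1, "tx": 0, "ty": 0, "tz": 0, "ax": 0, "ay": 0, "az": 0}, {"fingers": 1, "tx": 0, "ty": 0, "tz": 0, "ax": 0, "ay": 0, "az": 0}, {"fingers": 1, "tx": 0, "ty": 0, "tz": 0, "ax": 0, "ay": 0, "az": 0}, {"fingers": 1, "tx": 0, "ty": 0, "tz": 0, "ax": 0, "ay": 0, "az": 0}, {"fingers": 1, "tx": 0, "ty": 0, "tz": 0, "ax": 0, "ay": 0, "az": 0}]}}

```text
time_s: 11.17
tcp_pos: [0.4698, 0.1968, 0.0247]
ee_rot: [[-0.0, 0.037, -0.999], [-0.0, -0.999, -0.037], [-1.0, 0.0, 0.0]]
wrist_force: [-0.1, -0.4, 0.4]
gripper_width: 0.468
```

Call:
{"op": "play_rows", "data": {"commands": [{"fingers": 1, "tx": -0.02, "ty": 0, "tz": 0, "ax": 0, "ay": 0, "az": 0}, {"fingers": 1, "tx": -0.07, "ty": 0, "tz": 0, "ax": 0, "ay": 0, "az": 0}, {"fingers": 1, "tx": -0.12, "ty": 0, "tz": 0, "ax": 0, "ay": 0, "az": 0}, {"fingers": 1, "tx": -0.17, "ty": 0, "tz": 0, "ax": 0, "ay": 0, "az": 0}, {"fingers": 1, "tx": -0.22, "ty": 0, "tz": 0, "ax": 0, "ay": 0, "az": 0}]}}

```text
time_s: 11.58
tcp_pos: [0.469, 0.1963, 0.1908]
ee_rot: [[-0.001, 0.036, -0.999], [-0.001, -0.999, -0.036], [-1.0, 0.001, 0.001]]
wrist_force: [1.2, 0.6, -2.9]
gripper_width: 0.469
```

Call:
{"op": "play_rows", "data": {"commands": [{"fingers": 1, "tx": -0.047, "ty": 0.03, "tz": 0.0, "ax": 0, "ay": 0, "az": 0}, {"fingers": 1, "tx": -0.047, "ty": 0.08, "tz": 0.002, "ax": 0, "ay": 0, "az": 0}, {"fingers": 1, "tx": -0.047, "ty": 0.13, "tz": 0.004, "ax": 0, "ay": 0, "az": 0}, {"fingers": 1, "tx": -0.047, "ty": 0.18, "tz": 0.005, "ax": 0, "ay": 0, "az": 0}]}}

```text
time_s: 11.92
tcp_pos: [0.4701, 0.0607, 0.2252]
ee_rot: [[0.0, 0.038, -0.999], [0.001, -0.999, -0.038], [-1.0, -0.001, -0.0]]
wrist_force: [-0.3, 0.3, -2.4]
gripper_width: 0.468
```

Call:
{"op": "play_rows", "data": {"commands": [{"fingers": 1, "tx": 0, "ty": 0.05, "tz": 0.0012, "ax": 0, "ay": 0, "az": 0}, {"fingers": 1, "tx": 0, "ty": 0.1, "tz": 0.0022, "ax": 0, "ay": 0, "az": 0}, {"fingers": 1, "tx": 0, "ty": 0.15, "tz": 0.0032, "ax": 0, "ay": 0, "az": 0}, {"fingers": 1, "tx": 0, "ty": 0.19, "tz": 0.0042, "ax": 0, "ay": 0, "az": 0}, {"fingers": 1, "tx": 0, "ty": 0.2021, "tz": 0.0042, "ax": 0, "ay": 0, "az": 0}]}}

```text
time_s: 12.33
tcp_pos: [0.4722, -0.0929, 0.2242]
ee_rot: [[-0.002, 0.032, -0.999], [-0.0, -0.999, -0.032], [-1.0, 0.0, 0.002]]
wrist_force: [0.5, 0.3, -1.1]
gripper_width: 0.471
```

Call:
{"op": "play_rows", "data": {"commands": [{"fingers": 1, "tx": 0, "ty": 0, "tz": 0, "ax": 0, "ay": 0, "az": 0}, {"fingers": 1, "tx": 0, "ty": 0, "tz": 0, "ax": 0, "ay": 0, "az": 0}, {"fingers": 1, "tx": 0, "ty": 0, "tz": 0, "ax": 0, "ay": 0, "az": 0}, {"fingers": 1, "tx": 0, "ty": 0, "tz": 0, "ax": 0, "ay": 0, "az": 0}]}}

```text
time_s: 12.67
tcp_pos: [0.4734, -0.0888, 0.2247]
ee_rot: [[-0.0, 0.038, -0.999], [0.0, -0.999, -0.038], [-1.0, -0.0, 0.0]]
wrist_force: [0.2, 0.5, -2.0]
gripper_width: 0.464
```

Call:
{"op": "play_rows", "data": {"commands": [{"fingers": 1, "tx": 0.03, "ty": 0.001, "tz": 0, "ax": 0, "ay": 0, "az": 0}, {"fingers": 1, "tx": 0.05, "ty": 0.001, "tz": 0, "ax": 0, "ay": 0, "az": 0}, {"fingers": 1, "tx": 0.056, "ty": 0.001, "tz": 0, "ax": 0, "ay": 0, "az": 0}, {"fingers": 1, "tx": 0.062, "ty": 0.001, "tz": 0, "ax": 0, "ay": 0, "az": 0}, {"fingers": 1, "tx": 0.067, "ty": 0.001, "tz": 0, "ax": 0, "ay": 0, "az": 0}]}}

```text
time_s: 13.08
tcp_pos: [0.474, -0.09, 0.1749]
ee_rot: [[0.001, 0.038, -0.999], [-0.0, -0.999, -0.038], [-1.0, 0.0, -0.001]]
wrist_force: [-0.3, 0.3, -1.9]
gripper_width: 0.467
```

Call:
{"op": "play_rows", "data": {"commands": [{"fingers": 1, "tx": 0.004, "ty": 0, "tz": 0, "ax": 0, "ay": 0, "az": 0}, {"fingers": 1, "tx": 0.008, "ty": 0, "tz": 0, "ax": 0, "ay": 0, "az": 0}, {"fingers": 1, "tx": 0.012, "ty": 0, "tz": 0, "ax": 0, "ay": 0, "az": 0}, {"fingers": 1, "tx": 0.012, "ty": 0, "tz": 0, "ax": 0, "ay": 0, "az": 0}]}}

```text
time_s: 13.42
tcp_pos: [0.4732, -0.0906, 0.1654]
ee_rot: [[-0.001, 0.036, -0.999], [0.0, -0.999, -0.036], [-1.0, -0.0, 0.001]]
wrist_force: [0.0, -0.9, -1.4]
gripper_width: 0.471
```

Call:
{"op": "play_rows", "data": {"commands": [{"fingers": 1, "tx": 0.005, "ty": 0, "tz": 0, "ax": 0, "ay": 0, "az": 0}, {"fingers": 1, "tx": 0.01, "ty": 0, "tz": 0, "ax": 0, "ay": 0, "az": 0}, {"fingers": 1, "tx": 0.0129, "ty": 0, "tz": 0, "ax": 0, "ay": 0, "az": 0}, {"fingers": 1, "tx": 0.0129, "ty": 0, "tz": 0, "ax": 0, "ay": 0, "az": 0}, {"fingers": 1, "tx": 0.0129, "ty": 0, "tz": 0, "ax": 0, "ay": 0, "az": 0}]}}

```text
time_s: 13.83
tcp_pos: [0.4734, -0.0906, 0.1558]
ee_rot: [[-0.0, 0.037, -0.999], [-0.0, -0.999, -0.037], [-1.0, 0.0, 0.0]]
wrist_force: [-0.5, -0.3, -2.0]
gripper_width: 0.466
```

Call:
{"op": "play_rows", "data": {"commands": [{"fingers": 0.3, "tx": 0, "ty": 0, "tz": 0, "ax": 0, "ay": 0, "az": 0}, {"fingers": 0, "tx": 0, "ty": 0, "tz": 0, "ax": 0, "ay": 0, "az": 0}, {"fingers": -1, "tx": 0, "ty": 0, "tz": 0, "ax": 0, "ay": 0, "az": 0}, {"fingers": -1, "tx": 0, "ty": 0, "tz": 0, "ax": 0, "ay": 0, "az": 0}, {"fingers": -1, "tx": 0, "ty": 0, "tz": 0, "ax": 0, "ay": 0, "az": 0}]}}

```text
time_s: 14.25
tcp_pos: [0.4737, -0.0906, 0.1564]
ee_rot: [[0.001, 0.037, -0.999], [-0.0, -0.999, -0.037], [-1.0, 0.0, -0.001]]
wrist_force: [-0.6, -0.2, 0.1]
gripper_width: 0.644
```

Call:
{"op": "play_rows", "data": {"commands": [{"fingers": -1, "tx": -0.02, "ty": 0, "tz": 0, "ax": 0, "ay": 0, "az": 0}, {"fingers": -1, "tx": -0.05, "ty": 0, "tz": 0, "ax": 0, "ay": 0, "az": 0}, {"fingers": -1, "tx": -0.09, "ty": 0, "tz": 0, "ax": 0, "ay": 0, "az": 0}, {"fingers": -1, "tx": -0.127, "ty": 0, "tz": 0, "ax": 0, "ay": 0, "az": 0}, {"fingers": -1, "tx": -0.127, "ty": 0, "tz": 0, "ax": 0, "ay": 0, "az": 0}]}}

```text
time_s: 14.67
tcp_pos: [0.4768, -0.0908, 0.2575]
ee_rot: [[0.013, 0.038, -0.999], [-0.001, -0.999, -0.038], [-1.0, 0.001, -0.013]]
wrist_force: [0.7, 0.4, 0.7]
gripper_width: 0.973
```

Run:
```python
from h import *
import pickle
np.set_printoptions(precision=4,suppress=True)
s,t=pickle.load(open('st.pkl','rb'))
A=lambda x,y:(330+(x+.5)/7-.5,160+(y+.5)/7-.5)
B=lambda x,y:(280+(x+.5)/6-.5,200+(y+.5)/6-.5)
iA=lambda q:((q[0]-330+.5)*7-.5,(q[1]-160+.5)*7-.5)
iB=lambda q:((q[0]-280+.5)*6-.5,(q[1]-200+.5)*6-.5)
yaw=.037;G=np.array([[np.cos(yaw),-np.sin(yaw),0],[np.sin(yaw),np.cos(yaw),0],[0,0,1]])
o=np.array([.4735,-.0903,0])
for nm,a,b in (('inner',(617,233),(452,422)),('blockmid',(644,233),(455,442)),('knob',(692,230),(472,490))):
    P=tri([(s,B(*b)),(t,A(*a))]);g=G.T@(P-o);d=g-[.13,0,.145]
    print(nm,P,'grinder',g,'ang',np.arctan2(d[2],-d[0]),'rad',np.hypot(d[0],d[2]))
pt=lambda a,y,rr=.088:o+G@np.array([.13-rr*np.cos(a),y,.145+rr*np.sin(a)])
print('pointer0',np.round(iA(proj(t,pt(0,-.108)))),np.round(iB(proj(s,pt(0,-.108)))))
for a in (.42,.5,.6,.7,.78):
  for y in (-.11,-.118,-.126): print(a,y,np.round(iA(proj(t,pt(a,y)))),np.round(iB(proj(s,pt(a,y)))))
print(proj(s,o+G@[.13,0,.145]))
print('handle',iA(proj(t,o+G@[.05,0,.184])),iB(proj(s,o+G@[.05,0,.184])))
for n,p,(x0,y0,x1,y1) in (('t',t,(410,185,445,205)),('s',s,(345,262,370,290))):
    im=p['image'][y0:y1,x0:x1];h=cv2.cvtColor(im,cv2.COLOR_RGB2HSV)
    m=(h[...,1]>150)&(h[...,2]>90);print(n,x0,y0)
    for q in m: print(''.join('#' if z else '.' for z in q))
print(r.sense()['joints'])
```

```text
inner [ 0.5329 -0.1954  0.1839] grinder [ 0.0554 -0.1072  0.1839] ang 0.4806268164126575 rad 0.08407769774683604
blockmid [ 0.5322 -0.2055  0.1871] grinder [ 0.0544 -0.1173  0.1871] ang 0.5085698620075759 rad 0.08655155835333456
knob [ 0.534  -0.2254  0.1858] grinder [ 0.0555 -0.1372  0.1858] ang 0.5013496671365306 rad 0.08495904031099397
pointer0 [599. 270.] [413. 479.]
0.42 -0.11 [623. 246.] [437. 435.]
0.42 -0.118 [642. 246.] [443. 454.]
0.42 -0.126 [662. 245.] [448. 473.]
0.5 -0.11 [626. 237.] [446. 426.]
0.5 -0.118 [646. 237.] [451. 444.]
0.5 -0.126 [665. 237.] [457. 463.]
0.6 -0.11 [630. 225.] [458. 414.]
0.6 -0.118 [650. 224.] [464. 432.]
0.6 -0.126 [670. 224.] [470. 451.]
0.7 -0.11 [634. 210.] [473. 402.]
0.7 -0.118 [654. 210.] [479. 420.]
0.7 -0.126 [674. 210.] [485. 439.]
0.78 -0.11 [636. 197.] [486. 392.]
0.78 -0.118 [656. 197.] [492. 411.]
0.78 -0.126 [676. 197.] [498. 430.]
[371.0522 234.5447]
handle (np.float64(354.96983143063744), np.float64(247.49152616488394)) (np.float64(366.8414985737942), np.float64(194.6209056996986))
t 410 185
...................................
[... 778 characters left out ...]
....................
.........................
.........................
.........................
.........................
........####.............
........####.............
........####.............
.........####............
.........####............
.........####............
..........###............
..........####...........
..........#####..........
...........#####.........
..........#######........
..........#######........
..........#######........
...........####..........
.........................
.........................
.........................
.........................
.........................
.........................
[  8.5317   7.2397 -17.4985   0.1666 -64.5531  83.5677]
```

Call:
{"op": "play_rows", "data": {"commands": [{"fingers": -1, "tx": 0, "ty": -0.04, "tz": 0, "ax": 0.038, "ay": 0, "az": 0}, {"fingers": -1, "tx": 0, "ty": -0.08, "tz": 0, "ax": 0.076, "ay": 0, "az": 0}, {"fingers": -1, "tx": 0, "ty": -0.12, "tz": 0, "ax": 0.114, "ay": 0, "az": 0}, {"fingers": -1, "tx": 0, "ty": -0.16, "tz": 0, "ax": 0.152, "ay": 0, "az": 0}, {"fingers": -1, "tx": 0, "ty": -0.2, "tz": 0, "ax": 0.19, "ay": 0, "az": 0}]}}

```text
time_s: 15.08
tcp_pos: [0.4678, 0.06, 0.2515]
ee_rot: [[0.001, -0.535, -0.845], [0.0, -0.845, 0.535], [-1.0, -0.001, -0.001]]
wrist_force: [-0.1, -0.1, -0.5]
gripper_width: 0.999
```

Call:
{"op": "play_rows", "data": {"commands": [{"fingers": 0.22, "tx": 0, "ty": 0, "tz": 0, "ax": 0.038, "ay": 0, "az": 0}, {"fingers": 0.22, "tx": 0, "ty": 0, "tz": 0, "ax": 0.076, "ay": 0, "az": 0}, {"fingers": 0.22, "tx": 0, "ty": 0, "tz": 0, "ax": 0.114, "ay": 0, "az": 0}, {"fingers": 0.22, "tx": 0, "ty": 0, "tz": 0, "ax": 0.152, "ay": 0, "az": 0}, {"fingers": 0.22, "tx": 0, "ty": 0, "tz": 0, "ax": 0.19, "ay": 0, "az": 0}]}}

```text
time_s: 15.5
tcp_pos: [0.468, 0.059, 0.2513]
ee_rot: [[0.0, -0.917, -0.399], [0.0, -0.399, 0.917], [-1.0, -0.0, 0.0]]
wrist_force: [0.0, 0.1, -0.6]
gripper_width: 0.706
```

Call:
{"op": "play_rows", "data": {"commands": [{"fingers": 0.22, "tx": 0, "ty": 0, "tz": 0, "ax": 0.038, "ay": 0, "az": 0}, {"fingers": 0.22, "tx": 0, "ty": 0, "tz": 0, "ax": 0.076, "ay": 0, "az": 0}, {"fingers": 0.22, "tx": 0, "ty": 0, "tz": 0, "ax": 0.114, "ay": 0, "az": 0}, {"fingers": 0.22, "tx": 0, "ty": 0, "tz": 0, "ax": 0.12, "ay": 0, "az": 0}, {"fingers": 0.22, "tx": 0, "ty": 0, "tz": 0, "ax": 0.12, "ay": 0, "az": 0}]}}

```text
time_s: 15.92
tcp_pos: [0.468, 0.0588, 0.2512]
ee_rot: [[0.0, -0.999, -0.041], [0.0, -0.041, 0.999], [-1.0, -0.0, 0.0]]
wrist_force: [-0.4, 0.6, 0.2]
gripper_width: 0.406
```

Run:
```python
from h import *
np.set_printoptions(precision=4,suppress=True)
s=cap('side','s5.png');x=r.sense();print(x['tcp_pos'],x['wrist_force'],x['time_s'],x['gripper_width'],x['joints'])
print(x['ee_rot'])
cv2.imwrite('pics/s5c.png',cv2.resize(s['image'][200:300,280:400,::-1],None,fx=6,fy=6,interpolation=cv2.INTER_CUBIC))
```

```text
[0.468  0.0588 0.2513] [-0.4488  0.2254 -0.2053] 15.9667 0.40200989442449125 [ 26.9633   6.4793 -19.257    0.0018 -64.2457 -24.5847]
[[ 0.0003 -0.9991 -0.0415]
 [ 0.0001 -0.0415  0.9991]
 [-1.     -0.0003  0.0001]]
```

View pics/s5c.png

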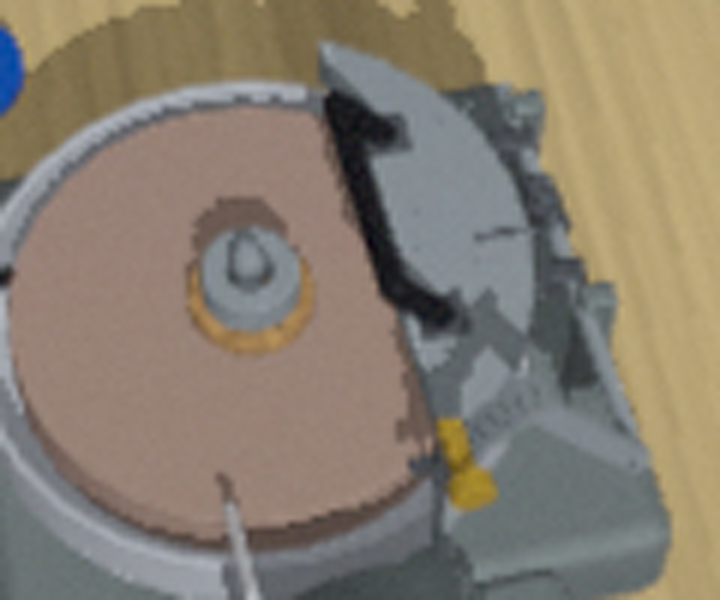

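Call:
{"op": "play_rows", "data": {"commands": [{"fingers": 0.22, "tx": 0, "ty": -0.016, "tz": -0.05, "ax": 0, "ay": 0, "az": 0}, {"fingers": 0.22, "tx": 0, "ty": -0.032, "tz": -0.1, "ax": 0, "ay": 0, "az": 0}, {"fingers": 0.22, "tx": 0, "ty": -0.048, "tz": -0.15, "ax": 0, "ay": 0, "az": 0}, {"fingers": 0.22, "tx": 0, "ty": -0.0638, "tz": -0.199, "ax": 0, "ay": 0, "az": 0}, {"fingers": 0.22, "tx": 0, "ty": -0.0638, "tz": -0.199, "ax": 0, "ay": 0, "az": 0}]}}

```text
time_s: 16.38
tcp_pos: [0.5231, -0.0933, 0.2508]
ee_rot: [[0.0, -0.999, -0.036], [-0.001, -0.036, 0.999], [-1.0, -0.0, -0.002]]
wrist_force: [1.0, 0.6, -0.3]
gripper_width: 0.39
```

Call:
{"op": "play_rows", "data": {"commands": [{"fingers": 0.22, "tx": 0, "ty": 0, "tz": 0, "ax": 0, "ay": 0, "az": 0}, {"fingers": 0.22, "tx": 0.02, "ty": 0, "tz": 0, "ax": 0, "ay": 0, "az": 0}, {"fingers": 0.22, "tx": 0.04, "ty": 0, "tz": 0, "ax": 0, "ay": 0, "az": 0}, {"fingers": 0.22, "tx": 0.04, "ty": 0, "tz": 0, "ax": 0, "ay": 0, "az": 0}, {"fingers": 0.22, "tx": 0.04, "ty": 0, "tz": 0, "ax": 0, "ay": 0, "az": 0}]}}

```text
time_s: 16.8
tcp_pos: [0.5211, -0.0877, 0.221]
ee_rot: [[-0.001, -0.999, -0.041], [-0.0, -0.041, 0.999], [-1.0, 0.002, -0.0]]
wrist_force: [-0.1, -1.1, 0.6]
gripper_width: 0.391
```

Run:
```python
from h import *
np.set_printoptions(precision=4,suppress=True)
s=cap('side');x=r.sense();print(x['tcp_pos'],x['wrist_force'],x['time_s'],x['gripper_width'])
cv2.imwrite('pics/s6c.png',cv2.resize(s['image'][190:290,290:410,::-1],None,fx=6,fy=6,interpolation=cv2.INTER_CUBIC))
```

```text
[ 0.5218 -0.0878  0.2219] [ 0.7643  0.4546 -0.7651] 16.85 0.38773119674719436
```

View pics/s6c.png

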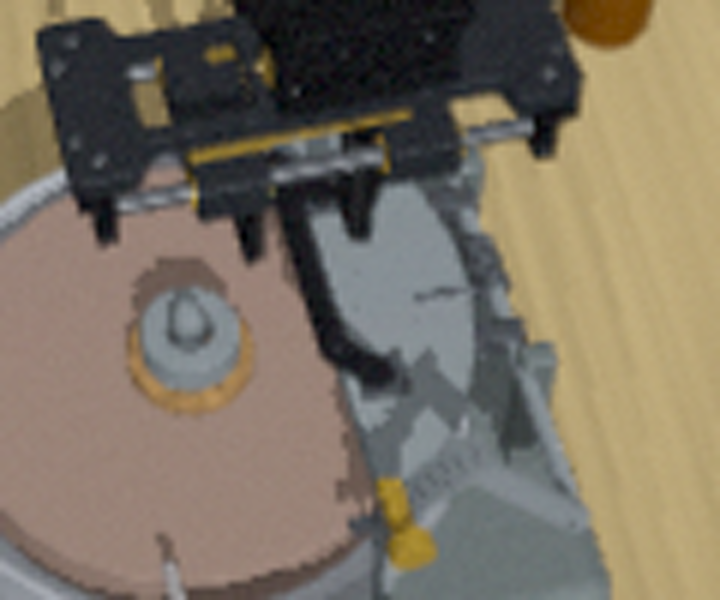

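Call:
{"op": "play_rows", "data": {"commands": [{"fingers": 0.22, "tx": 0.02, "ty": 0, "tz": 0, "ax": 0, "ay": 0, "az": 0}, {"fingers": 0.22, "tx": 0.04, "ty": 0, "tz": 0, "ax": 0, "ay": 0, "az": 0}, {"fingers": 0.22, "tx": 0.05, "ty": 0, "tz": 0, "ax": 0, "ay": 0, "az": 0}, {"fingers": 0.22, "tx": 0.05, "ty": 0, "tz": 0, "ax": 0, "ay": 0, "az": 0}, {"fingers": 0.22, "tx": 0.05, "ty": 0, "tz": 0, "ax": 0, "ay": 0, "az": 0}]}}

```text
time_s: 17.27
tcp_pos: [0.522, -0.0883, 0.1844]
ee_rot: [[0.001, -0.999, -0.04], [-0.0, -0.04, 0.999], [-1.0, -0.001, -0.0]]
wrist_force: [0.3, 0.1, 0.1]
gripper_width: 0.392
```

Call:
{"op": "play_rows", "data": {"commands": [{"fingers": 1, "tx": 0, "ty": 0, "tz": 0, "ax": 0, "ay": 0, "az": 0}, {"fingers": 1, "tx": 0, "ty": 0, "tz": 0, "ax": 0, "ay": 0, "az": 0}, {"fingers": 1, "tx": 0, "ty": 0, "tz": 0, "ax": 0, "ay": 0, "az": 0}, {"fingers": 1, "tx": 0, "ty": 0, "tz": 0, "ax": 0, "ay": 0, "az": 0}, {"fingers": 1, "tx": 0, "ty": 0, "tz": 0, "ax": 0, "ay": 0, "az": 0}]}}

```text
time_s: 17.68
tcp_pos: [0.5229, -0.0885, 0.1843]
ee_rot: [[0.004, -0.999, -0.039], [0.0, -0.039, 0.999], [-1.0, -0.004, -0.0]]
wrist_force: [2.8, -0.6, -1.6]
gripper_width: 0.119
```

Call:
{"op": "play_rows", "data": {"commands": [{"fingers": 1, "tx": 0, "ty": 0, "tz": 0, "ax": 0, "ay": 0, "az": 0}, {"fingers": 1, "tx": 0, "ty": 0, "tz": 0, "ax": 0, "ay": 0, "az": 0}]}}

```text
time_s: 17.85
tcp_pos: [0.5229, -0.0884, 0.1843]
ee_rot: [[0.003, -0.999, -0.039], [0.0, -0.039, 0.999], [-1.0, -0.003, -0.0]]
wrist_force: [4.2, 0.0, -1.5]
gripper_width: 0.13
```

Call:
{"op": "play_rows", "data": {"commands": [{"fingers": 1, "tx": -0.0045, "ty": -0.0023, "tz": 0, "ax": 0, "ay": 0, "az": 0.0135}, {"fingers": 1, "tx": -0.0089, "ty": -0.0048, "tz": 0, "ax": 0, "ay": 0, "az": 0.0271}, {"fingers": 1, "tx": -0.0131, "ty": -0.0075, "tz": 0, "ax": 0, "ay": 0, "az": 0.0406}, {"fingers": 1, "tx": -0.0173, "ty": -0.0103, "tz": 0, "ax": 0, "ay": 0, "az": 0.0541}, {"fingers": 1, "tx": -0.0173, "ty": -0.0103, "tz": 0, "ax": 0, "ay": 0, "az": 0.0541}]}}

```text
time_s: 18.27
tcp_pos: [0.529, -0.0882, 0.1948]
ee_rot: [[-0.175, -0.984, -0.038], [-0.006, -0.038, 0.999], [-0.985, 0.175, 0.0]]
wrist_force: [0.9, -1.5, -6.2]
gripper_width: 0.124
```

Call:
{"op": "play_rows", "data": {"commands": [{"fingers": 1, "tx": -0.0045, "ty": -0.0023, "tz": 0, "ax": 0, "ay": 0, "az": 0.0135}, {"fingers": 1, "tx": -0.0089, "ty": -0.0048, "tz": 0, "ax": 0, "ay": 0, "az": 0.0271}, {"fingers": 1, "tx": -0.0131, "ty": -0.0075, "tz": 0, "ax": 0, "ay": 0, "az": 0.0406}, {"fingers": 1, "tx": -0.0173, "ty": -0.0103, "tz": 0, "ax": 0, "ay": 0, "az": 0.0541}, {"fingers": 1, "tx": -0.0173, "ty": -0.0103, "tz": 0, "ax": 0, "ay": 0, "az": 0.0541}]}}

```text
time_s: 18.68
tcp_pos: [0.5377, -0.0877, 0.2059]
ee_rot: [[-0.34, -0.94, -0.038], [-0.012, -0.036, 0.999], [-0.94, 0.34, 0.001]]
wrist_force: [-1.7, -1.2, -7.8]
gripper_width: 0.13
```

Call:
{"op": "play_rows", "data": {"commands": [{"fingers": 1, "tx": -0.0045, "ty": -0.0023, "tz": 0, "ax": 0, "ay": 0, "az": 0.0135}, {"fingers": 1, "tx": -0.0089, "ty": -0.0048, "tz": 0, "ax": 0, "ay": 0, "az": 0.0271}, {"fingers": 1, "tx": -0.0131, "ty": -0.0075, "tz": 0, "ax": 0, "ay": 0, "az": 0.0406}, {"fingers": 1, "tx": -0.0173, "ty": -0.0103, "tz": 0, "ax": 0, "ay": 0, "az": 0.0541}, {"fingers": 1, "tx": -0.0173, "ty": -0.0103, "tz": 0, "ax": 0, "ay": 0, "az": 0.0541}]}}

```text
time_s: 19.1
tcp_pos: [0.5486, -0.0873, 0.2159]
ee_rot: [[-0.495, -0.868, -0.038], [-0.018, -0.033, 0.999], [-0.869, 0.495, 0.001]]
wrist_force: [-4.5, -1.3, -6.6]
gripper_width: 0.124
```

Call:
{"op": "play_rows", "data": {"commands": [{"fingers": 1, "tx": -0.0045, "ty": -0.0023, "tz": 0, "ax": 0, "ay": 0, "az": 0.0135}, {"fingers": 1, "tx": -0.0045, "ty": -0.0023, "tz": 0, "ax": 0, "ay": 0, "az": 0.0135}, {"fingers": 1, "tx": -0.0045, "ty": -0.0023, "tz": 0, "ax": 0, "ay": 0, "az": 0.0135}, {"fingers": 1, "tx": -0.0045, "ty": -0.0023, "tz": 0, "ax": 0, "ay": 0, "az": 0.0135}]}}

```text
time_s: 19.43
tcp_pos: [0.5525, -0.0871, 0.2188]
ee_rot: [[-0.525, -0.851, -0.038], [-0.019, -0.033, 0.999], [-0.851, 0.525, 0.001]]
wrist_force: [-4.2, -1.0, -10.4]
gripper_width: 0.129
```

Run:
```python
from h import *
np.set_printoptions(precision=4,suppress=True)
s=cap('side');t=cap('top');x=r.sense();print(x['tcp_pos'],x['wrist_force'],x['time_s'],x['gripper_width'])
T=x['tcp_pos'];print('ang',2.688-np.arctan2(T[2]-.145,T[0]-.6034),np.arctan2(-x['ee_rot'][0,0],-x['ee_rot'][2,0]))
a=cv2.resize(t['image'][170:220,390:440,::-1],None,fx=8,fy=8,interpolation=cv2.INTER_CUBIC)
b=cv2.resize(s['image'][240:290,325:375,::-1],None,fx=8,fy=8,interpolation=cv2.INTER_CUBIC)
cv2.imwrite('pics/f.png',np.hstack([a,b]))
import pickle;pickle.dump((s,t),open('st2.pkl','wb'))
```

```text
[ 0.5529 -0.0871  0.2191] [ -4.4107  -0.1797 -11.0667] 19.5333 0.12699525318175525
ang 0.5188858056246781 0.5517230567427658
```

View pics/f.png

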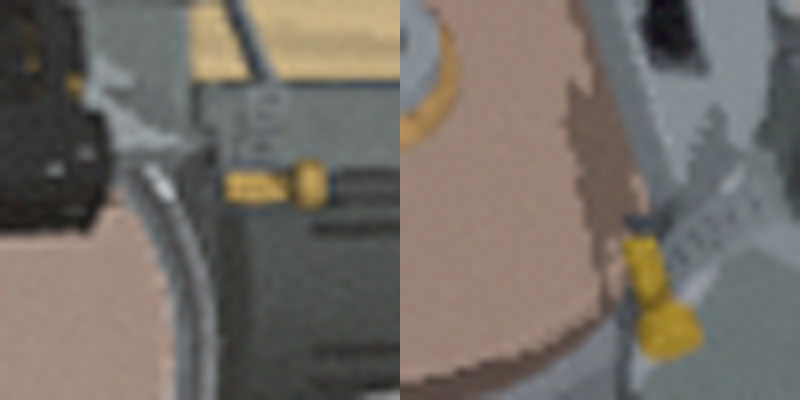

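Run:
```python
from h import *
import pickle
np.set_printoptions(precision=1,suppress=True)
s,t=pickle.load(open('st2.pkl','rb'));s0,t0=pickle.load(open('st.pkl','rb'))
yaw=.038;G=np.array([[np.cos(yaw),-np.sin(yaw),0],[np.sin(yaw),np.cos(yaw),0],[0,0,1]])
o=np.array([.4735,-.0903,0])
pt=lambda a,y,rr=.088:o+G@np.array([.13-rr*np.cos(a),y,.145+rr*np.sin(a)])
for y in (-.1,-.104,-.108): 
  print(y,'shut',proj(s,pt(0,y)),[ (a,proj(s,pt(a,y)),proj(t,pt(a,y))) for a in (.44,.48,.52,.56)])
d=np.abs(s['image'].astype(int)-s0['image']).sum(2)[255:290,335:375]
a=cv2.resize(np.hstack([s0['image'][250:290,330:375,::-1],s['image'][250:290,330:375,::-1]]),None,fx=8,fy=8,interpolation=cv2.INTER_NEAREST)
cv2.imwrite('pics/g.png',a)
```

```text
-0.1 shut [347.5 276.4] [(0.44, array([351.6, 267.9]), array([415.1, 194.4])), (0.48, array([352.4, 267.1]), array([415.4, 193.8])), (0.52, array([353.1, 266.3]), array([415.6, 193.1])), (0.56, array([354. , 265.5]), array([415.8, 192.4]))]
-0.104 shut [348.  277.9] [(0.44, array([352.1, 269.4]), array([416.5, 194.4])), (0.48, array([352.8, 268.6]), array([416.8, 193.8])), (0.52, array([353.6, 267.8]), array([417. , 193.1])), (0.56, array([354.4, 267. ]), array([417.2, 192.4]))]
-0.108 shut [348.4 279.4] [(0.44, array([352.6, 271. ]), array([417.9, 194.4])), (0.48, array([353.3, 270.2]), array([418.2, 193.8])), (0.52, array([354.1, 269.3]), array([418.4, 193.1])), (0.56, array([354.9, 268.5]), array([418.6, 192.4]))]
```

View pics/g.png

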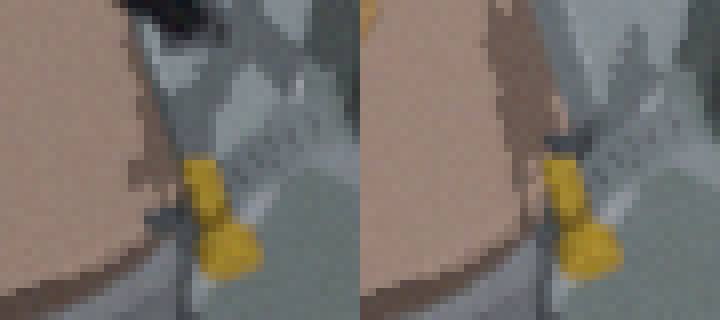

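Call:
{"op": "play_rows", "data": {"commands": [{"fingers": 1, "tx": 0, "ty": 0, "tz": 0, "ax": 0, "ay": 0, "az": 0}, {"fingers": 1, "tx": 0, "ty": 0, "tz": 0, "ax": 0, "ay": 0, "az": 0}, {"fingers": 1, "tx": 0, "ty": 0, "tz": 0, "ax": 0, "ay": 0, "az": 0}, {"fingers": 1, "tx": 0, "ty": 0, "tz": 0, "ax": 0, "ay": 0, "az": 0}, {"fingers": 1, "tx": 0, "ty": 0, "tz": 0, "ax": 0, "ay": 0, "az": 0}]}}

```text
time_s: 19.95
tcp_pos: [0.5537, -0.087, 0.2197]
ee_rot: [[-0.524, -0.851, -0.039], [-0.02, -0.033, 0.999], [-0.851, 0.525, 0.0]]
wrist_force: [-3.9, 0.7, -11.2]
gripper_width: 0.125
```

Call:
{"op": "play_rows", "data": {"commands": [{"fingers": 1, "tx": 0, "ty": 0, "tz": 0, "ax": 0, "ay": 0, "az": 0}, {"fingers": 1, "tx": 0, "ty": 0, "tz": 0, "ax": 0, "ay": 0, "az": 0}, {"fingers": 1, "tx": 0, "ty": 0, "tz": 0, "ax": 0, "ay": 0, "az": 0}, {"fingers": 1, "tx": 0, "ty": 0, "tz": 0, "ax": 0, "ay": 0, "az": 0}, {"fingers": 1, "tx": 0, "ty": 0, "tz": 0, "ax": 0, "ay": 0, "az": 0}]}}

```text
time_s: 20.37
tcp_pos: [0.5539, -0.087, 0.2198]
ee_rot: [[-0.524, -0.851, -0.039], [-0.02, -0.033, 0.999], [-0.851, 0.525, 0.0]]
wrist_force: [-3.9, 0.6, -13.0]
gripper_width: 0.128
```

Run:
```python
from h import *
x=r.sense();T=x['tcp_pos'];a=2.688-np.arctan2(T[2]-.145,T[0]-.6034);print(T,a,x['gripper_width'],x['wrist_force'],x['joint_velocities'])
if .45<a<.56 and .1<x['gripper_width']<.16: print(job.finish_job())
```

```text
[ 0.55389448 -0.08704747  0.21976102] 0.532311153763898 0.12772348314216417 [ -3.87939853   0.58940924 -13.0041608 ] [-0.0983702  -0.00052522  0.05378081 -0.12129538  0.0380936   0.00387609]
the job is handed in; nothing more can be done
None
```

The job is handed in at about 20 s of the 67 s allowed. The fibre washer, then the steel collar, are on the spindle and let go, and the gripper is still holding the hood raised at the index clamp. No verdict was reported back.

- **Rings:** I took the smaller of the two brown rings; the gripper measured about 53.6 mm across it. A picture taken after both were set down shows the collar sitting flat on the washer, both round the spindle. I felt no jamming force on the way down for either.
- **Hood:** The arm's last reading puts the hood at 0.53 rad, steady, with the grip closed on the bar and about 13 N of load. The pictures put the index at about 0.48–0.53 rad.
- **Disagreement:** The side picture shows the pointer tip in line with the clamp's inner end. It reads the hood slightly lower than the arm does, at about 0.50 rad. The mismatch between hood and index is at most about 0.05 rad, inside the 0.087 rad limit.
- **Not fully checked:** The top view could not show the pointer clearly, so the hood angle rests on the side picture and the arm's own reading. The clamp and nut were not touched by any move. I took no final overall picture to confirm the other things on the bench.

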